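# Fetch the top rotor tray from the interlocked nest

### The arm

A 6-joint arm with a two-finger parallel gripper is mounted at the origin on the work surface. World frame = base frame: x ahead of the robot, y to its left, z up, the work surface at z = 0. Lengths are in m, angles in degrees, forces in N, time in s.
With the tool pointing down it reaches from about 0.25 to 0.725 m from the base axis. Payload 9.7 kg.
Tool frame: the origin (TCP) lies at the very end of the fingers, on their centre line; the grasp point (between the pads) lies 19 mm behind it; z points along the fingers, y is the direction in which the jaws open and shut (so a half turn about z gives the same grasp; the last joint's range is limited). The gripper opens to 85 mm and grips with 20 to 120 N. Pads are 22 mm wide; open, the fingers measure 114 mm over their backs; the gripper's body (76 mm by 85 mm) begins 54 mm behind the grasp point. The pads swing forward as they close: fully open they stand 13 mm farther back than shut.
Start: joints at [-74.255, 4.979, 10.078, 95.1, 0, 90], TCP at [0.149, -0.529, 0.231] pointing down, gripper open.
Joint ranges: [-179.16, 179.16], [-48.56, 103.87], [-65.8, 70.77], [-126.05, 130.52], [-82.76, 87.17], [-180, 180]. Speed limits (degrees/s): [127.2, 127.2, 147.25, 180, 180, 180].

### API

Orientations are given as [roll, pitch, yaw] about the fixed x, y, z axes, in that order (R = Rz(yaw) Ry(pitch) Rx(roll)).
In Python, from workcell import bot gives the robot as it stands.
- The arm moves only by the shell command python3 -m pendant 'ROWS' [FORCE]. ROWS is JSON, a list that holds one entry, the list of rows, each a list of 7 numbers: the shift along the tool's x, y, z in cm, then the turn, a rotation vector about the tool's x, y, z in rad, then the opening in per cent of the stroke, from 0 (shut) to 100 (fully open). In form: [[[dx, dy, dz, ax, ay, az, gripper], ...]]. A call has 1 to 5 rows; each row shifts and turns the pose as measured when the row begins, along the tool's axes as they then stand; what a row does not reach is not made up. A row lasts 1/12 s, in which the tool goes at most 41.7 mm and 7.16 degrees, less where a joint would pass 70% of its speed; a pose out of reach is approached as far as the arm can. A call with a gripper value outside its range is refused whole. The fingers move at their own pace and stop on an object; FORCE is the grip in N (left out, the last holds). Time passes only in rows, so rows that do not move let the fingers close. It gives the time, the measured TCP pose, the force and the opening at its end, in the units of the state.
- bot.get_obs(): the state, without advancing time (a new reading comes with each control period).
- bot.camera(name): name is "scene" or "top" or "wrist"; returns the picture (420x560x3 uint8, red, green, blue); there is no depth.
- bot.get_calibration(name): a dict with "intrinsics" (3x3 intrinsics, pixels), "D" ([k1, k2, p1, p2, k3] as OpenCV has them; the pictures are not rectified), "pose" (4x4, takes a point from camera to world coordinates); the wrist camera has in their place "T_tool_cam" (4x4, takes a point from camera to tool coordinates, whose origin is the TCP and whose axes are the flange's). Camera axes: x right, y down, z forward; pixel columns grow to the right and rows downward; lengths in m; the calibration is good to about 2 mm. A picture is of the moment at which its call begins: read the wrist's pose just before it. get_calibration takes no time and is no camera call.
- bot.job_done(): hands the job in, once; it reports no verdict.
Trained networks look in the newest picture that a camera, given by its name, has taken for a name from the list of things; names that differ only in an ending like _2 or _b are one class to them, and where a whole thing is asked for, a point or a joint stands for the part that bears it (a point fixed in the world has none). Each returns a list of dicts, best first, with "confidence" (0 to 1); they miss things now and then, are a little off and sometimes report something else, mostly with a low value. They report only what shows in the picture. A call takes as long as a camera call. They do not tell look-alikes from the thing itself.
- bot.masks_of(camera, thing): "pixels" (420x560 bool, what is visible of it) and "extent" ([left, top, right, bottom] in pixels, round what is visible of it).
- bot.mark_of(camera, thing): "uv" ([column, row] in pixels: a listed point, or the origin of a listed thing).
The state is a dict: "time": time; "q": joint angles; "qd": joint speeds; "joint_efforts": joint torques, N m; "ee_pos": TCP position; "tcp_rot": TCP orientation; "wrist_force": force on the tool from outside, world axes, zero at the start; "torque": the same for the moment, N m; "opening": finger opening in m.
Only numpy, scipy, OpenCV 4.12 (cv2) and the standard library are available. Lean on these libraries where they do the work, as an engineer would, in place of code of your own. Each camera call takes 0.05 s, during which the arm holds its last target. There are 200 camera calls.

### The job

Bring an empty rotor tray to the balancing machine: take only the top tray off the nested stack and set it down, level and fully home, in the empty tray rest, letting go only once it is down. The trays hook onto one another at one end, so take care that the ones beneath stay where they are and are not dragged up with it, and leave everything else on the bench undisturbed.

Things in the scene. Friction and masses are not known exactly. Their poses are not given: they have to be found in the camera images.
- tray_top_mid (a point): The top tray, to be fetched: blue plastic, 170 x 120 mm at the rim (x the long way), 58 high, walls and floor 4; 0.15 to 0.28 kg. Point at its centre, 29 mm above its underside. Its lowest 14 mm is a narrower foot, 156 x 106, nested inside the rim of the tray below with 3 mm play all round; the shoulder above the foot rests on that rim. At its +x end the tray below hooks it.
- tray_top_grip (a point): Black upright block in the middle of the top tray, its centre grip: 10 mm thick (along the tray's x), 30 mm wide (y), 38 mm tall from the inner floor. Point at the middle of its top, 42 mm above the tray's underside, 16 mm below the rim. Free room for fingers within 55 mm of it along x and 12 mm either side along y (low shaft saddles stand beyond).
- tray_top_hinge (a point): Middle of the edge under the top tray's shoulder at its catch end (x +85 mm, 14 mm above its underside), resting on the rim below. Beyond it a ledge sticks out to x +95 mm, 6 mm thick, 90 mm wide. Raising the -x end hinges the tray here and the ledge dips; from 6 degrees the foot clears the rim, about 11 is best, much more binds on the catches.
- tray_next_catch (a point): Front lower edge of the next tray's two catches (midway between them): rigid yellow hooks on its +x rim at y = +-30 mm, each 20 mm wide, lips reaching 15 mm back from here, over the top tray's ledge with 2 mm of air, overlapping it by 3 to 10 mm. Lifted straight the top tray drags the next up, its foot bars sliding. With the -x end raised, drawn 12 to 18 mm along -x it is free to lift.
- tray_next_mid (a point): The next tray, under the top one: the same tray, 44 mm lower; must stay where it is. Loose, about 0.2 kg, hooked in the same way to the bottom tray. Point at its centre, 29 mm above its underside, x the long way, yellow catches at +x.
- tray_bottom_mid (a point): The bottom tray: the same again, 44 mm lower; stands loose in a tray rest like the empty one; must stay where it is. Point at its centre, 29 mm above its underside.
- free_rest: The empty tray rest, fixed to the bench: steel plate 180 x 130 x 6 mm with four yellow corner angles standing 10 mm above the plate; between them is room of 166 x 116 mm for a tray's 156 x 106 mm foot. Origin: centre of its underside, on the bench; x the long way. A tray that is home stands on the plate, its underside 6 mm above the bench, either way round.
- shaft0_mid (a point): bystander: steel rotor shaft, 180 mm long, 20 to 30 mm thick, lying in a rack; point at its centre
- shaft1_mid (a point): bystander: second such shaft in the same rack; point at its centre
- oil: bystander: white oil bottle with red cap, 52 mm diameter, 150 mm high; origin at its underside
- mallet: bystander: orange-headed mallet, 260 mm long, lying; origin underneath
- indicator: bystander: dial indicator on a blue magnetic base 50 x 60 x 55 mm, 190 mm high, its dial reaching 135 mm out along its -x; origin under the base
- weights: bystander: grey divided box for correction weights, 150 x 100 x 35 mm; origin at the centre of its underside
- screwdriver: bystander: red-handled screwdriver, lying; origin underneath
- brush: bystander: hand brush, lying; origin underneath
- tray_top: the top tray as a whole (for contact and speed); origin at the centre of its underside
Not all that is in view belongs to the job. What is shaped like the tray_top but turquoise is not meant.

How it is judged (in metres and radians):
On the way:
1. the top tray stands in the empty rest, or within 6 mm of standing, while still held (x of tray_top_mid in the frame of free_rest between -0.008 and 0.008 m and y of tray_top_mid in the frame of free_rest between -0.008 and 0.008 m and angle between the x axis of tray_top_mid and the x axis of free_rest, either way round below 0.1 rad and height (world z) of tray_top_mid below 0.041 m and angle between tray_top_mid's own z axis and vertical below 0.08 rad and contact force between the fingers and tray_top above 0.5 N), for 0.1 s.
At the end, for the whole second after the job is handed in: The top tray stands level (within 0.03 rad) on the plate of the rest that was empty, inside its corner angles (centred within 8 mm, square within 0.1 rad, either way round, height within 3 mm), released and at rest; the other two trays are within 10 mm of where they were and level within 0.05 rad (x of tray_top_mid in the frame of free_rest between -0.008 and 0.008 m and y of tray_top_mid in the frame of free_rest between -0.008 and 0.008 m and angle between the x axis of tray_top_mid and the x axis of free_rest, either way round below 0.1 rad and height (world z) of tray_top_mid between 0.032 and 0.038 m and angle between tray_top_mid's own z axis and vertical below 0.03 rad and linear speed of tray_top below 0.01 m/s and distance of each of tray_next_mid, tray_bottom_mid from where it was at the start of the episode below 0.01 m and angle between each of tray_next_mid, tray_bottom_mid's own z axis and vertical below 0.05 rad); the robot touches nothing.
It fails at once if the next tray is dragged up, tipped or shoved (more than 10 mm or 0.06 rad) (distance of tray_next_mid from where it was at the start of the episode above 0.01 m or angle between tray_next_mid's own z axis and vertical above 0.06 rad).
It fails at once if the bottom tray is dragged, tipped or shoved (more than 10 mm or 0.06 rad) (distance of tray_bottom_mid from where it was at the start of the episode above 0.01 m or angle between tray_bottom_mid's own z axis and vertical above 0.06 rad).
It fails at once if a bystander is moved by more than 20 mm (distance of any of shaft0_mid, shaft1_mid, oil, mallet, indicator, weights, screwdriver, brush from where it was at the start of the episode above 0.02 m).
It also fails if it takes over 50 s, if anything falls off the work surface, if the arm or the gripper's body presses on something with over 40 N, if the wrist force passes 120 N, or if a joint passes its speed limit or range.

## Working session

There is one attempt and no reset: what is moved stays moved. The work goes in short steps, Python scripts to look and compute and a shell command to move; the robot and the scene stay as the last step left them, time stands still between calls to the robot, and variables do not carry over. Pictures are saved under pics/ and viewed, about 8 in all and at most 12, crops included, and the job is handed in when it is done.

```bash
mkdir -p pics; ls; cat > h.py <<'E'
import numpy as np,cv2
from workcell import bot
from scipy.spatial.transform import Rotation as R
def save(c,n):
    im=bot.camera(c); cv2.imwrite(f'pics/{n}.png',im[:,:,::-1]); return im
def marks(c,names):
    o={}
    for n in names:
        o[n]=[(np.round(d['uv'],1).tolist(),round(d['confidence'],2)) for d in bot.mark_of(c,n)][:3]
    return o
def pose(c,obs=None):
    k=bot.get_calibration(c)
    if c!='wrist': return k,np.array(k['pose'])
    obs=obs or bot.get_obs(); T=np.eye(4); T[:3,:3]=R.from_euler('xyz',obs['tcp_rot'],degrees=True).as_matrix(); T[:3,3]=obs['ee_pos']
    return k,T@np.array(k['T_tool_cam'])
def ray(c,uv,obs=None):
    k,P=pose(c,obs)
    p=cv2.undistortPoints(np.array([[uv]],float),np.array(k['intrinsics'],float),np.array(k['D'],float))[0,0]
    d=P[:3,:3]@np.array([p[0],p[1],1]); return P[:3,3],d/np.linalg.norm(d)
def onz(c,uv,z,obs=None):
    o,d=ray(c,uv,obs); return o+d*(z-o[2])/d[2]
def tri(rs):
    A=0;b=0
    for o,d in rs:
        M=np.eye(3)-np.outer(d,d); A=A+M; b=b+M@o
    x=np.linalg.solve(A,b); return x,[np.linalg.norm((np.eye(3)-np.outer(d,d))@(x-o)) for o,d in rs]
E
python3 - <<'E'
from h import *
print(bot.get_obs())
a=save('scene','s0');b=save('top','t0');c=save('wrist','w0')
cv2.imwrite('pics/st0.png',cv2.resize(np.vstack([a,b])[:,:,::-1],None,fx=.71,fy=.71))
N=['tray_top_mid','tray_top_grip','tray_top_hinge','tray_next_catch','tray_next_mid','tray_bottom_mid','free_rest']
for c in ['scene','top']:
    print(c)
    for k,v in marks(c,N).items(): print(k,v)
E
```

```text
pics
{'time': 0.0, 'q': array([-7.42573846e+01,  5.01219393e+00,  1.00367040e+01,  9.51002916e+01,
       -1.38869216e-03,  8.99993701e+01]), 'qd': array([0.10812669, 0.08958979, 0.00689859, 0.10199868, 0.01146793,
       0.05870979]), 'joint_efforts': array([ 5.96560567e-04, -5.20393896e+01,  4.64795351e+01,  1.64106122e-02,
        9.34140462e-05, -3.07063303e-06]), 'ee_pos': array([ 0.14915771, -0.52915984,  0.23059273]), 'tcp_rot': array([-1.79924218e+02,  1.38785777e-03,  1.57432471e+01]), 'wrist_force': array([ 0.4290257 ,  0.12422206, -0.11656917]), 'torque': array([0.03325335, 0.01423257, 0.01560776]), 'opening': 0.08531643283855914}
scene
tray_top_mid [([313.0, 177.8], 0.9), ([238.2, 203.9], 0.65)]
tray_top_grip [([241.9, 209.8], 0.94), ([359.8, 184.3], 0.21)]
tray_top_hinge [([217.9, 212.9], 0.91), ([325.3, 169.8], 0.78), ([308.0, 177.4], 0.73)]
tray_next_catch [([312.5, 174.1], 0.57)]
tray_next_mid [([312.1, 184.9], 0.58)]
tray_bottom_mid []
free_rest [([221.0, 275.2], 0.57)]
top
tray_top_mid [([269.1, 252.3], 0.78), ([206.3, 191.9], 0.64), ([176.8, 195.0], 0.39)]
tray_top_grip [([269.9, 249.3], 0.96), ([203.9, 189.2], 0.87)]
tray_top_hinge [([180.2, 190.7], 0.9), ([289.3, 273.7], 0.63)]
tray_next_catch []
tray_next_mid []
tray_bottom_mid [([202.7, 187.0], 0.66)]
free_rest [([342.2, 223.6], 0.77)]
```

View pics/t0.png

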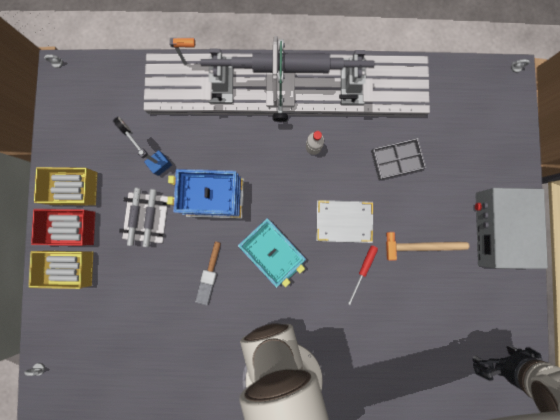

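View pics/s0.png

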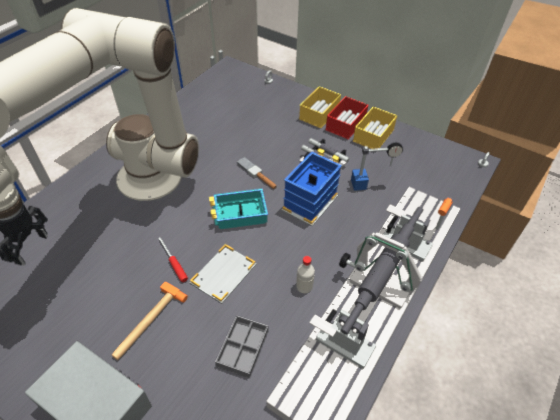

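The top picture shows the blue stack at (208,193) with yellow catches on its left at (171,180) and (171,200). The rest is at (345,222) and the arm hangs clear of both. Two tray candidates: blue stack at top (208,193) and scene (312,185), and turquoise tray at top (272,252) and scene (240,208). The blue one fits because the task says blue and nested, and rules out turquoise. Next I'll confirm it with an enlarged crop and work out positions.

```bash
python3 - <<'E'
from h import *
t=cv2.imread('pics/t0.png')[130:270,110:400]; cv2.imwrite('pics/tc.png',cv2.resize(t,None,fx=2.7,fy=2.7,interpolation=cv2.INTER_CUBIC))
g,e=tri([ray('top',(203.9,189.2)),ray('scene',(313,178))]); print('grip tri',g,e)
print('grip',onz('top',(206.5,192.3),.136),onz('top',(203.9,189.2),.136))
for c in['top','scene']:
    print('rest',c,onz(c,{'top':(342.2,223.6),'scene':(221,275.2)}[c],0))
bot.camera('top')
m=bot.masks_of('top','free_rest'); print([(x['extent'],x['confidence']) for x in m])
r=cv2.minAreaRect(np.argwhere(m[0]['pixels'])[:,::-1].astype(np.float32)); bp=cv2.boxPoints(r)
print(np.round([onz('top',p,.006)for p in bp],4), onz('top',r[0],.006))
m=bot.masks_of('top','tray_top'); print([(x['extent'],x['confidence']) for x in m])
for n in ['oil','indicator','weights','shaft0_mid','shaft1_mid','screwdriver']:
    for d in bot.mark_of('top',n)[:1]: print(n,d['uv'],onz('top',d['uv'],0.0)[:2].round(3),d['confidence'])
E
```

```text
grip tri [0.57921068 0.23617687 0.12316751] [np.float64(0.00650467820217695), np.float64(0.006504678202176974)]
grip [0.57358516 0.23015212 0.136     ] [0.58256945 0.23795226 0.136     ]
rest top [ 0.49286098 -0.18373137  0.        ]
rest scene [ 4.97932766e-01 -2.02193852e-01 -2.22044605e-16]
[([316.9, 201.7, 375.9, 247.1], 0.65)]
[[ 0.4362 -0.098   0.006 ]
 [ 0.5691 -0.1013  0.006 ]
 [ 0.566  -0.2847  0.006 ]
 [ 0.433  -0.2798  0.006 ]] [ 0.50077927 -0.19080391  0.006     ]
[([238.2, 220.3, 306.7, 284.9], 0.69), ([167.8, 170.7, 237.8, 217.5], 0.58)]
oil [309.3, 145.3] [ 0.749 -0.077] 0.68
indicator [160.8, 164.0] [0.683 0.41 ] 0.82
weights [393.4, 159.4] [ 0.705 -0.353] 0.82
shaft0_mid [149.2, 217.7] [0.506 0.441] 0.83
shaft1_mid [131.4, 215.7] [0.512 0.5  ] 0.89
screwdriver [360.6, 273.1] [ 0.335 -0.242] 0.65
```

View pics/tc.png

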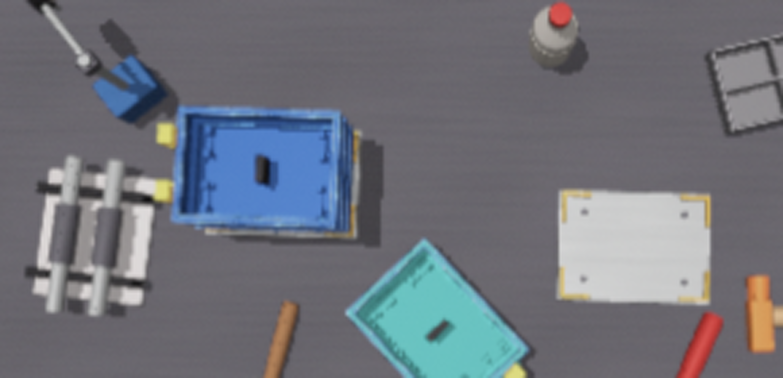

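The crop confirms it: the upper object at (262,168) is the nested blue stack with yellow catches on its left, and the turquoise tray at (438,330) is the decoy. The stack's +x axis points to world +y. I'll raise the tool, square it, and go over the rest for a wrist view.

```bash
python3 -m pendant '[[[0,0,-4,0,0,0.0916,100],[0,0,-4,0,0,0.0916,100],[0,0,-3,0,0,0.0912,100],[2.9,-2.9,0,0,0,0,100],[2.9,-2.9,0,0,0,0,100]]]'
python3 -m pendant '[[[2.9,-2.9,0,0,0,0,100],[2.9,-2.9,0,0,0,0,100],[2.9,-2.9,0,0,0,0,100],[2.9,-2.9,0,0,0,0,100],[2.9,-2.9,0,0,0,0,100]]]'
python3 -m pendant '[[[2.9,-2.9,0,0,0,0,100],[2.9,-2.9,0,0,0,0,100],[2.9,-2.9,0,0,0,0,100],[2.9,-2.9,0,0,0,0,100],[0,0,0,0,0,0,100]]]'
```

```text
time: 1.72
ee_pos: [0.2049, -0.4729, 0.3395]
tcp_rot: [-179.3, 0.2, -1.2]
wrist_force: [0.9, -0.3, -0.8]
opening: 0.0854
time: 2.13
ee_pos: [0.3558, -0.3277, 0.3423]
tcp_rot: [-179.6, 0.1, -1.6]
wrist_force: [0.1, -0.6, 0.4]
opening: 0.0856
time: 2.55
ee_pos: [0.4792, -0.2071, 0.3431]
tcp_rot: [-179.5, -0.1, -1.3]
wrist_force: [1.6, -0.6, 0.4]
opening: 0.0853
```

```bash
python3 - <<'E'
from h import *
o=bot.get_obs(); w=save('wrist','w1')
print(np.array(bot.get_calibration('wrist')['T_tool_cam']).round(3).tolist())
for d in bot.mark_of('wrist','free_rest'): print(d['uv'],d['confidence'],onz('wrist',d['uv'],0,o))
for x in bot.masks_of('wrist','free_rest')[:2]:
    print(x['extent'],x['confidence'])
    r=cv2.minAreaRect(np.argwhere(x['pixels'])[:,::-1].astype(np.float32)); print(r)
    print(np.round([onz('wrist',p,.006,o)for p in cv2.boxPoints(r)],4), onz('wrist',r[0],.006,o))
E
```

```text
[[-0.0, -0.966, -0.259, 0.066], [1.0, -0.0, 0.0, 0.0], [-0.0, -0.259, 0.966, -0.141], [0.0, 0.0, 0.0, 1.0]]
[266.0, 144.7] 0.66 [ 0.50534941 -0.19032725  0.        ]
[201.2, 93.9, 334.2, 197.4] 0.84
((266.858642578125, 145.81900024414062), (97.39479064941406, 137.02047729492188), 89.51445770263672)
[[ 0.5686 -0.1036  0.006 ]
 [ 0.5658 -0.282   0.006 ]
 [ 0.4361 -0.2855  0.006 ]
 [ 0.4385 -0.0945  0.006 ]] [ 0.50433213 -0.19167898  0.006     ]
```

View pics/w1.png

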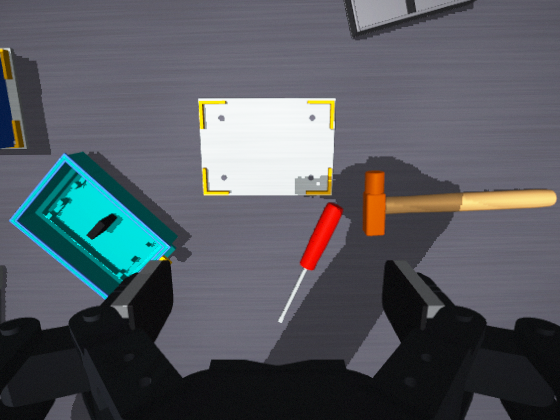

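The plate shows whole, with corners near (199,99), (335,98), (333,195) and (204,195). I'll fit the known rectangle to its contour, then go on toward the stack.

```bash
cat >> h.py <<'E'
from scipy.optimize import least_squares
def fitrect(c,mask,z,L,W,x0,obs=None):
    """fit x,y,yaw of an LxW rectangle at height z to the outline of mask"""
    cs,_=cv2.findContours(mask.astype(np.uint8),cv2.RETR_EXTERNAL,cv2.CHAIN_APPROX_NONE)
    q=max(cs,key=cv2.contourArea)[:,0]; 
    P=np.array([onz(c,p,z,obs)[:2] for p in q.astype(float)])
    def f(v):
        a=v[2]; d=(P-v[:2])@np.array([[np.cos(a),-np.sin(a)],[np.sin(a),np.cos(a)]])
        return np.maximum(abs(d[:,0])-L/2,abs(d[:,1])-W/2)
    s=least_squares(f,x0,loss='soft_l1',f_scale=.002); return s.x,np.median(abs(s.fun)),P
E
python3 - <<'E'
from h import *
o=bot.get_obs()
im=cv2.imread('pics/w1.png'); h=cv2.cvtColor(im,cv2.COLOR_BGR2HSV)
m=np.zeros(im.shape[:2],bool); s=im[85:205,190:345].astype(int); m[85:205,190:345]=(s.max(2)>125)
m=cv2.morphologyEx(m.astype(np.uint8),cv2.MORPH_CLOSE,np.ones((9,9)))
h=m[85:205,190:345]; print(h.sum())
for L,W in((.18,.13),(.183,.133)): print(fitrect('wrist',m,.006,L,W,[.503,-.19,1.57],o)[:2])
n=cv2.findNonZero(m); print(cv2.approxPolyDP(max(cv2.findContours(m,0,1)[0],key=cv2.contourArea),6,True)[:,0].tolist())
E
python3 -m pendant '[[[0,-4,0,0,0,0,100],[0,-4,0,0,0,0,100],[0,-4,0,0,0,0,100],[0,-4,0,0,0,0,100],[0,-4,0,0,0,0,100]]]'
python3 -m pendant '[[[0,-4,0,0,0,0,100],[0,-4,0,0,0,0,100],[0.5,-4,0,0,0,0,100],[0.5,-4,0,0,0,-0.03,100],[0,0,0,0,0,0,100]]]'
```

```text
13218
(array([ 0.49745497, -0.19530954,  1.54223423]), np.float64(0.00023778181092058703))
(array([ 0.49724583, -0.19503166,  1.5388078 ]), np.float64(0.0016584753263975335))
[[197, 99], [191, 134], [200, 139], [194, 163], [201, 164], [204, 195], [328, 194], [331, 204], [334, 130], [343, 129], [334, 128], [335, 98]]
time: 3.12
ee_pos: [0.4783, -0.0196, 0.3444]
tcp_rot: [-179.7, 0.0, -2.5]
wrist_force: [1.4, 0.5, -0.6]
opening: 0.0853
time: 3.53
ee_pos: [0.4872, 0.0657, 0.3518]
tcp_rot: [-176.3, -0.3, 5.7]
wrist_force: [-0.1, 0.2, 0.3]
opening: 0.0852
```

```bash
python3 - <<'E'
from h import *
o=bot.get_obs(); print(o['ee_pos'].round(4),o['tcp_rot'].round(2),o['q'].round(1),o['qd'].round(1))
# old pose of the w1 picture
p=dict(o); p['ee_pos']=np.array([.4792,-.2071,.3431]); p['tcp_rot']=np.array([-179.5,-.1,-1.3])
im=cv2.imread('pics/w1.png'); m=np.zeros(im.shape[:2],np.uint8); s=im[85:205,190:345].astype(int)
m[85:205,190:345]=(s.min(2)>170)|((s[:,:,2]-s[:,:,0])>80)
m=cv2.morphologyEx(m,cv2.MORPH_CLOSE,np.ones((25,25))); m=cv2.morphologyEx(m,cv2.MORPH_OPEN,np.ones((7,7)))
print(fitrect('wrist',m,.006,.18,.13,[.503,-.19,1.57],p)[:2])
print(cv2.approxPolyDP(max(cv2.findContours(m,0,1)[0],key=cv2.contourArea),4,True)[:,0].tolist())
E
python3 -m pendant '[[[0,0,0,0,0,0,100]]]'
```

```text
[0.4872 0.0657 0.3518] [-176.28   -0.3     5.69] [  5.5   1.3  20.  108.4   3.7 179.8] [-4.5 -1.7 -1.3  0.5 -1.9 -0.7]
(array([ 0.50219532, -0.19129035,  1.54723001]), np.float64(0.0009755524670260404))
[[199, 98], [204, 194], [331, 194], [334, 98]]
time: 3.62
ee_pos: [0.487, 0.0649, 0.3522]
tcp_rot: [-176.3, -0.3, 5.6]
wrist_force: [0.2, -0.5, -0.3]
opening: 0.0853
```

Joint 6 sits on its 180° limit. The grasp is symmetric, so I'll spin the tool half a turn to yaw ≈180, which gives q6 ≈ 0-20 at both ends.

```bash
python3 -m pendant '[[[0,0,0,-0.065,0,0,100],[0,0,0,0,0,-0.122,100],[0,0,0,0,0,-0.122,100],[0,0,0,0,0,-0.122,100],[0,0,0,0,0,-0.122,100]]]' | tail -4
for i in 1 ; do python3 -m pendant '[[[0,0,0,0,0,-0.122,100],[0,0,0,0,0,-0.122,100],[0,0,0,0,0,-0.122,100],[0,0,0,0,0,-0.122,100],[0,0,0,0,0,-0.122,100]]]'; done | tail -4
python3 -m pendant '[[[0,0,0,0,0,-0.122,100],[0,0,0,0,0,-0.122,100],[0,0,0,0,0,-0.122,100],[0,0,0,0,0,-0.122,100],[0,0,0,0,0,-0.122,100]]]' | tail -4
python3 -m pendant '[[[0,0,0,0,0,-0.122,100],[0,0,0,0,0,-0.122,100],[0,0,0,0,0,-0.122,100],[0,0,0,0,0,-0.122,100],[0,0,0,0,0,-0.122,100]]]' | tail -4
python3 -m pendant '[[[0,0,0,0,0,-0.122,100],[0,0,0,0,0,-0.122,100],[0,0,0,0,0,-0.122,100],[0,0,0,0,0,-0.122,100],[0,0,0,0,0,-0.122,100]]]'
```

```text
ee_pos: [0.4868, 0.0469, 0.3534]
tcp_rot: [179.9, -0.4, 34.5]
wrist_force: [-0.4, -0.5, 0.3]
opening: 0.0854
ee_pos: [0.4852, 0.0374, 0.3548]
tcp_rot: [179.5, -0.2, 70.3]
wrist_force: [0.0, -0.5, -1.0]
opening: 0.0857
ee_pos: [0.4834, 0.0277, 0.3561]
tcp_rot: [179.4, 0.3, 106.1]
wrist_force: [0.7, 0.2, 0.5]
opening: 0.0853
ee_pos: [0.4814, 0.0181, 0.3574]
tcp_rot: [179.8, 0.8, 141.9]
wrist_force: [-0.1, 0.1, 1.1]
opening: 0.0852
time: 5.7
ee_pos: [0.4792, 0.0086, 0.3588]
tcp_rot: [-179.6, 0.9, 177.7]
wrist_force: [0.3, 0.2, -1.0]
opening: 0.0855
```

```bash
python3 -m pendant '[[[-1.2,3.8,0,0,0,-0.02,100],[-1.2,3.8,0,0,0,0,100],[-1.2,3.8,0,0,0,0,100],[-1.2,3.8,0,0,0,0,100],[-1.2,3.8,0,0,0,0,100]]]' | tail -4
python3 -m pendant '[[[-0.5,3.5,0,0,0,0,100],[0,0,0,0,0,0,100]]]' 
python3 - <<'E'
from h import *
o=bot.get_obs(); w=save('wrist','w2'); print(o['q'].round(1))
for n,z in [('tray_top_mid',.123),('tray_top_grip',.136),('tray_top_hinge',.108),('tray_next_catch',.116)]:
    for d in bot.mark_of('wrist',n)[:2]: print(n,d['uv'],d['confidence'],onz('wrist',d['uv'],z,o).round(4))
for x in bot.masks_of('wrist','tray_top')[:2]:
    print(x['extent'],x['confidence'])
    print(fitrect('wrist',x['pixels'],.152,.17,.12,[.575,.23,1.6],o)[:2])
for x in bot.masks_of('wrist','tray_top_grip')[:1]: print(x['extent'])
E
```

```text
ee_pos: [0.544, 0.1866, 0.3625]
tcp_rot: [-179.4, 1.3, 178.1]
wrist_force: [1.1, 0.3, -0.1]
opening: 0.0856
time: 6.28
ee_pos: [0.5524, 0.2244, 0.36]
tcp_rot: [-179.4, 1.1, 178.0]
wrist_force: [-0.8, -0.1, -0.8]
opening: 0.0856
[ 22.6  17.   38.9 111.1  -1.   24.6]
tray_top_mid [129.2, 40.5] 0.7 [0.4169 0.0793 0.123 ]
tray_top_grip [120.7, 38.6] 0.92 [0.4172 0.0765 0.136 ]
tray_top_grip [288.3, 195.2] 0.78 [0.577  0.2325 0.136 ]
tray_top_hinge [359.4, 189.9] 0.88 [0.5805 0.3141 0.108 ]
[199.6, 132.6, 395.5, 251.3] 0.84
(array([0.57338545, 0.2331511 , 1.54862023]), np.float64(0.0016542152969145352))
[24.9, 0.9, 212.1, 132.7] 0.59
(array([0.44749074, 0.08574593, 1.52421866]), np.float64(0.009809197076036238))
[25.7, 0.4, 214.4, 132.3]
```

View pics/w2.png

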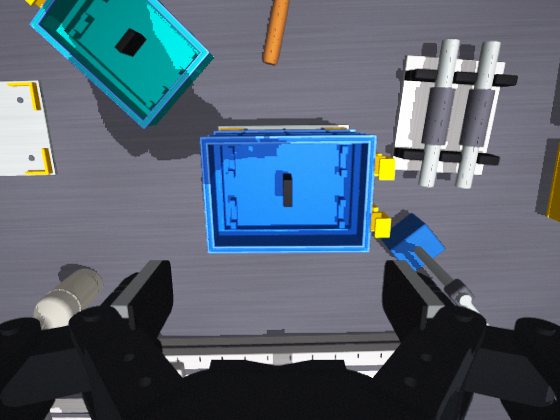

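The wrist picture shows the top tray's rim corners at about (202,137), (376,134), (369,250) and (208,252). The grip block is at (288,190), the catches at right at (385,167) and (381,222), and the indicator base at (412,240).

```bash
python3 - <<'E'
from h import *
o=bot.get_obs(); o=dict(o)
im=cv2.imread('pics/w2.png')
P=[onz('wrist',c,.152,o)[:2] for c in [(202,137),(376,134.5),(370,250),(208,252)]]
P=np.array(P); print(P.round(4), P.mean(0), [np.linalg.norm(P[i]-P[i-1]).round(4) for i in range(4)])
v=P[1]-P[0]+P[2]-P[3]; print('yaw',np.degrees(np.arctan2(v[1],v[0])))
s=im[160:215,270:306]; k=(s.max(2)<90); l,n,st,ce=cv2.connectedComponentsWithStats(k.astype(np.uint8)); print(st,ce+[270,160])
c=im[90:290,160:430]; cv2.imwrite('pics/w2c.png',cv2.resize(c,None,fx=2.9,fy=2.9,interpolation=cv2.INTER_CUBIC))
E
```

```text
[[0.5112 0.1446]
 [0.5151 0.3151]
 [0.6371 0.3136]
 [0.6335 0.1391]] [0.57424171 0.22808795] [np.float64(0.1224), np.float64(0.1706), np.float64(0.122), np.float64(0.1746)]
yaw 88.74491280183129
[[   0    0   36   55 1710]
 [  13   14    9   32  270]] [[287.56023392 186.63099415]
 [287.11851852 189.33703704]]
```

View pics/w2c.png

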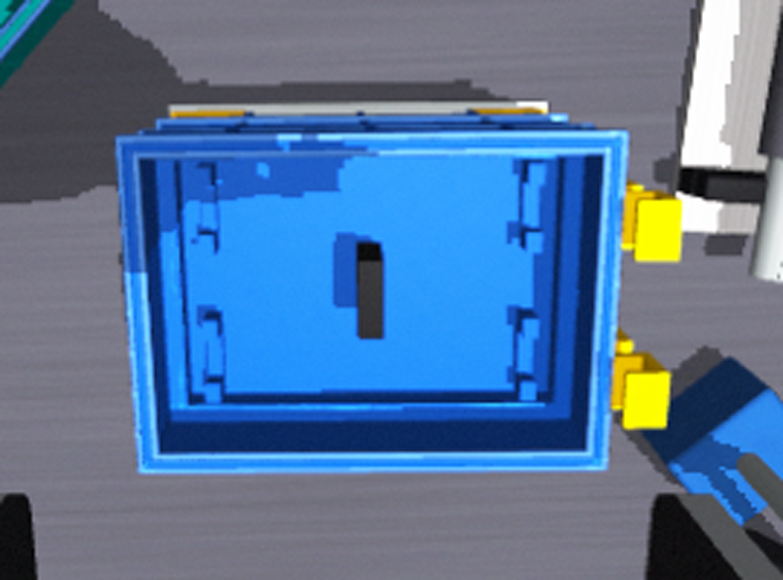

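```bash
python3 - <<'E'
from h import *
o=bot.get_obs()
P=np.array([onz('wrist',c,.152,o)[:2] for c in [(200.5,136.9),(376.2,135.2),(369.3,251.4),(208.3,252.8)]])
print(P.round(4),P.mean(0),[np.linalg.norm(P[i]-P[i-1]).round(4) for i in range(4)])
v=P[1]-P[0]+P[2]-P[3]; print('yaw',np.degrees(np.arctan2(v[1],v[0])))
g=onz('wrist',(287.6,193.4),.136,o);print('grip',g)
print([onz('wrist',c,.136,o)[:2].round(4) for c in [(283.1,193.4),(292.1,193.4),(287.6,180.3),(287.6,206.6)]])
print([onz('top',c,.136)[:2].round(4) for c in [(110+262/2.7,130+168/2.7)]], 'top cam')
A=R.from_euler('xyz',o['tcp_rot'],degrees=True).as_matrix(); print(o['ee_pos'],o['tcp_rot'])
print('tool shift cm',A.T@(np.r_[g[:2],.20]-o['ee_pos'])*100)
E
```

```text
[[0.5111 0.1431]
 [0.5158 0.3154]
 [0.6387 0.3129]
 [0.6344 0.1393]] [0.57501098 0.22766147] [np.float64(0.1234), np.float64(0.1723), np.float64(0.1229), np.float64(0.1737)]
yaw 88.49990969699134
grip [0.57537964 0.22714582 0.136     ]
[array([0.5752, 0.2223]), array([0.5756, 0.232 ]), array([0.5611, 0.2276]), array([0.5901, 0.2267])]
[array([0.5738, 0.2286])] top cam
[0.5512239  0.21967209 0.36287807] [-179.43676426    1.33855708  177.83680074]
tool shift cm [-2.00450597  0.99859304 16.33006347]
```

The pose drifted between readings, so I'll check that and re-measure with the arm settled.

```bash
python3 - <<'E'
from h import *
for i in range(4):
    o=bot.get_obs(); print(o['time'],o['ee_pos'].round(4),o['tcp_rot'].round(2)); im=bot.camera('wrist')
cv2.imwrite('pics/w3.png',im[:,:,::-1])
# offset of picture vs w2
a=cv2.cvtColor(cv2.imread('pics/w2.png'),6)[80:280,170:430];b=cv2.cvtColor(im[:,:,::-1],6)[60:300,150:450]
r=cv2.matchTemplate(b,a,cv2.TM_CCOEFF_NORMED); print(cv2.minMaxLoc(r))
E
```

```text
6.6333 [0.5512 0.2197 0.3629] [-179.44    1.34  177.84]
6.6833 [0.5512 0.2199 0.3628] [-179.44    1.34  177.85]
6.7333 [0.5512 0.2201 0.3627] [-179.44    1.33  177.86]
6.7833 [0.5512 0.2204 0.3626] [-179.43    1.32  177.89]
(-0.028352463617920876, 0.9372711777687073, (0, 0), (23, 20))
```

```bash
cat >> h.py <<'E'
def to(target,rpy,obs=None):
    """tool-frame shift (cm) and turn (rad) from here to target pose"""
    o=obs or bot.get_obs(); A=R.from_euler('xyz',o['tcp_rot'],degrees=True)
    B=R.from_euler('xyz',rpy,degrees=True)
    print('t',round(o['time'],2),'at',o['ee_pos'].round(4),o['tcp_rot'].round(2),'F',o['wrist_force'].round(1),'open',round(o['opening'],4))
    print('shift cm',(A.inv().apply(np.array(target)-o['ee_pos'])*100).round(2),'turn',(A.inv()*B).as_rotvec().round(4))
E
python3 - <<'E'
from h import *
q=dict(bot.get_obs()); q['ee_pos']=np.array([.5524,.2244,.36]); q['tcp_rot']=np.array([-179.4,1.1,178.0])
P=np.array([onz('wrist',c,.152,q)[:2] for c in [(200.5,136.9),(376.2,135.2),(369.3,251.4),(208.3,252.8)]])
print(P.mean(0),onz('wrist',(287.6,193.4),.136,q)); 
v=P[1]-P[0]+P[2]-P[3]; print('yaw',np.degrees(np.arctan2(v[1],v[0])))
q['ee_pos']=np.array([.5512,.2204,.3626]); q['tcp_rot']=np.array([-179.43,1.32,177.89])
P=np.array([onz('wrist',(c[0]+3,c[1]),.152,q)[:2] for c in [(200.5,136.9),(376.2,135.2),(369.3,251.4),(208.3,252.8)]])
print(P.mean(0),onz('wrist',(290.6,193.4),.136,q))
to([.5755,.231,.20],[180,0,178.6])
E
```

```text
[0.57447309 0.23230122] [0.57485181 0.23179611 0.136     ]
yaw 88.67098359024098
[0.57493941 0.23147472] [0.57531449 0.23107779 0.136     ]
t 6.83 at [0.5512 0.2207 0.3624] [-179.43    1.31  177.9 ] F [ 0.2 -0.6  0.2] open 0.0853
shift cm [-2.01  1.28 16.28] turn [-0.01    0.0228 -0.0123]
```

Both views agree on the block at about (0.575, 0.231), yaw 88.6°. I'll descend toward z = 0.20 with the gripper half open.

```bash
python3 -m pendant '[[[-0.5,0.3,3.5,-0.01,0.023,-0.012,50],[-0.5,0.3,3.5,0,0,0,50],[-0.5,0.3,3.5,0,0,0,50],[-0.5,0.3,3.5,0,0,0,50],[0,0,1.5,0,0,0,50]]]' >/dev/null
python3 - <<'E'
from h import *
to([.5752,.2313,.20],[180,0,178.6])
E
```

```text
t 7.25 at [0.5747 0.2315 0.2083] [179.68   0.62 178.54] F [-0.3 -0.4 -0.5] open 0.0428
shift cm [-0.04 -0.03  0.83] turn [ 0.0055  0.0108 -0.001 ]
```

```bash
python3 -m pendant '[[[0,0,0.4,0.0055,0.011,0,50],[0,0,0,0,0,0,50],[0,0,0,0,0,0,50]]]' >/dev/null
python3 - <<'E'
from h import *
o=bot.get_obs(); w=save('wrist','w4'); to([.5752,.2313,.112],[180,0,178.6],o)
for n in ['tray_top_grip']:
    for d in bot.mark_of('wrist',n)[:2]: print(n,d['uv'],d['confidence'],onz('wrist',d['uv'],.136,o).round(4))
k,P=pose('wrist',o); Pi=np.linalg.inv(P)
for p in [(.5752,.2313,.136),tuple(o['ee_pos'])]:
    c=Pi[:3,:3]@np.array(p)+Pi[:3,3]; print(cv2.projectPoints(c[None],np.zeros(3),np.zeros(3),np.array(k['intrinsics']),np.array(k['D']))[0].ravel())
E
```

```text
t 7.5 at [0.573  0.2305 0.2005] [-179.82   -0.42  178.52] F [-1.2  0.3  0.6] open 0.0428
shift cm [-0.28  0.12  8.84] turn [-0.0031 -0.0073 -0.0013]
tray_top_grip [280.3, 226.6] 0.88 [0.5753 0.2316 0.136 ]
[279.79043494 226.4581971 ]
[278.27912251 266.63427234]
```

View pics/w4.png

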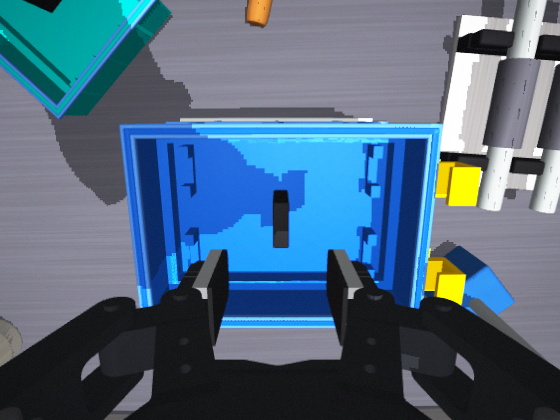

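The block's top is at (280,227), exactly where predicted, and it is centred between the fingers. I'll go down.

```bash
python3 -m pendant '[[[-0.2,0.1,2.5,-0.003,-0.007,0,50],[-0.05,0,2.2,0,0,0,50],[0,0,1.8,0,0,0,50],[0,0,1,0,0,0,50],[0,0,0,0,0,0,50]]]' >/dev/null
python3 - <<'E'
from h import *
to([.5752,.2313,.104],[180,0,178.6])
E
```

```text
t 8.02 at [0.5803 0.2333 0.1336] [179.61   0.91 178.52] F [-0.3 -0.4 -0.7] open 0.0426
shift cm [ 0.55 -0.23  2.95] turn [ 0.0068  0.0158 -0.0014]
```

```bash
python3 -m pendant '[[[0.5,-0.2,0,0.007,0.016,0,50],[0,0,0,0,0,0,50],[0,0,0,0,0,0,50]]]' | head -3
python3 - <<'E'
from h import *
to([.5752,.2313,.104],[180,0,178.6])
E
```

```text
time: 8.27
ee_pos: [0.5758, 0.2317, 0.1375]
tcp_rot: [180.0, 0.1, 178.5]
t 8.27 at [0.5758 0.2317 0.1375] [1.7996e+02 1.0000e-01 1.7852e+02] F [ 0.   1.8 -0.6] open 0.0424
shift cm [ 0.06 -0.04  3.35] turn [ 0.0006  0.0018 -0.0013]
```

```bash
python3 -m pendant '[[[0.1,0,1.2,0,0,0,50],[0.1,0,1.0,0,0,0,50],[0.1,0,0.6,0,0,0,50],[0,0,0,0,0,0,50],[0,0,0,0,0,0,50]]]' | tail -2
python3 - <<'E'
from h import *
to([.5752,.2313,.104],[180,0,178.6])
E
```

```text
wrist_force: [0.8, 0.8, -0.7]
opening: 0.0425
t 8.68 at [0.5735 0.2322 0.1088] [179.89   0.28 178.53] F [ 0.8  0.8 -0.7] open 0.0425
shift cm [-0.17 -0.09  0.48] turn [ 0.002   0.0048 -0.0013]
```

```bash
python3 -m pendant '[[[-0.15,-0.1,0.5,0.002,0.005,0,50],[0,0,0,0,0,0,50]]]' | head -3
python3 -m pendant '[[[0,0,0,0,0,0,30],[0,0,0,0,0,0,20],[0,0,0,0,0,0,10],[0,0,0,0,0,0,0],[0,0,0,0,0,0,0]]]' 80 >/dev/null
python3 -m pendant '[[[0,0,0,0,0,0,0],[0,0,0,0,0,0,0],[0,0,0,0,0,0,0]]]' 80 >/dev/null
python3 - <<'E'
from h import *
to([.5752,.2313,.104],[180,0,178.6])
E
```

```text
time: 8.85
ee_pos: [0.5749, 0.2311, 0.1033]
tcp_rot: [-180.0, -0.1, 178.5]
t 9.52 at [0.5753 0.2311 0.1035] [-1.7999e+02 -4.0000e-02  1.7853e+02] F [-0.5 -0.4 -2. ] open 0.0089
shift cm [ 0.01  0.02 -0.05] turn [-0.0002 -0.0008 -0.0013]
```

The block is gripped (opening 8.9 mm). Now I'll hinge about the catch-end shoulder, with r = (0, -85, +4.5) mm in the tool frame, so +ax raises the -x end.

```bash
cat >> h.py <<'E'
def hinge(tilt,draw=0.,lift=0.,yaw=178.53,p0=(.5753,.2311,.1035)):
    """target for tray tilted by tilt deg about hinge, drawn along -x and lifted (m)"""
    A0=R.from_euler('xyz',[180,0,yaw],degrees=True); H=np.array(p0)+A0.apply([0,.085,-.0045])
    A=A0*R.from_euler('x',tilt,degrees=True)
    p=H+A.apply([0,-.085,.0045])+A0.apply([0,-draw,-lift]); 
    o=bot.get_obs(); Ac=R.from_euler('xyz',o['tcp_rot'],degrees=True)
    h=o['ee_pos']+Ac.apply([0,.085,-.0045]); d=A0.inv().apply(h-H)*1000
    print('tilt now',np.degrees((A0.inv()*Ac).as_rotvec()).round(2),'hinge moved mm (tray x, up)',d[1].round(1),-d[2].round(1),'side',d[0].round(1))
    to(p,A.as_euler('xyz',degrees=True),o)
E
python3 -m pendant '[[[0,-0.01,-0.34,0.04,0,0,0],[0,-0.01,-0.34,0.04,0,0,0],[0,0,0,0,0,0,0],[0,0,0,0,0,0,0]]]' 80 >/dev/null
python3 -c "
from h import *
hinge(11)"
```

```text
tilt now [4.68 0.06 0.02] hinge moved mm (tray x, up) -0.1 -0.1 side 0.0
t 9.85 at [0.5752 0.2309 0.1104] [-1.7532e+02 -5.0000e-02  1.7851e+02] F [-0.2 -0.4 -1.3] open 0.009
shift cm [-0.    0.02 -0.95] turn [ 0.1102 -0.001  -0.0003]
```

```bash
python3 -m pendant '[[[0,-0.01,-0.32,0.037,0,0,0],[0,-0.01,-0.32,0.037,0,0,0],[0,-0.01,-0.32,0.036,0,0,0],[0,0,0,0,0,0,0],[0,0,0,0,0,0,0]]]' 80 >/dev/null
python3 - <<'E'
from h import *
hinge(11); hinge(11,.015)
save('scene','s1'); im=cv2.imread('pics/s1.png')[110:260,230:420]; cv2.imwrite('pics/s1c.png',cv2.resize(im,None,fx=4,fy=4,interpolation=cv2.INTER_CUBIC))
E
```

```text
tilt now [10.84  0.11  0.07] hinge moved mm (tray x, up) -0.4 -0.2 side -0.0
t 10.27 at [0.5752 0.2314 0.1194] [-1.6916e+02 -1.1000e-01  1.7845e+02] F [-0.1 -1.3  0.8] open 0.0091
shift cm [-0.01  0.03 -0.05] turn [ 0.0028 -0.0021 -0.0009]
tilt now [10.84  0.11  0.07] hinge moved mm (tray x, up) -0.4 -0.2 side -0.0
t 10.27 at [0.5752 0.2314 0.1194] [-1.6916e+02 -1.1000e-01  1.7845e+02] F [-0.1 -1.3  0.8] open 0.0091
shift cm [-0.01 -1.44  0.23] turn [ 0.0028 -0.0021 -0.0009]
```

View pics/s1c.png

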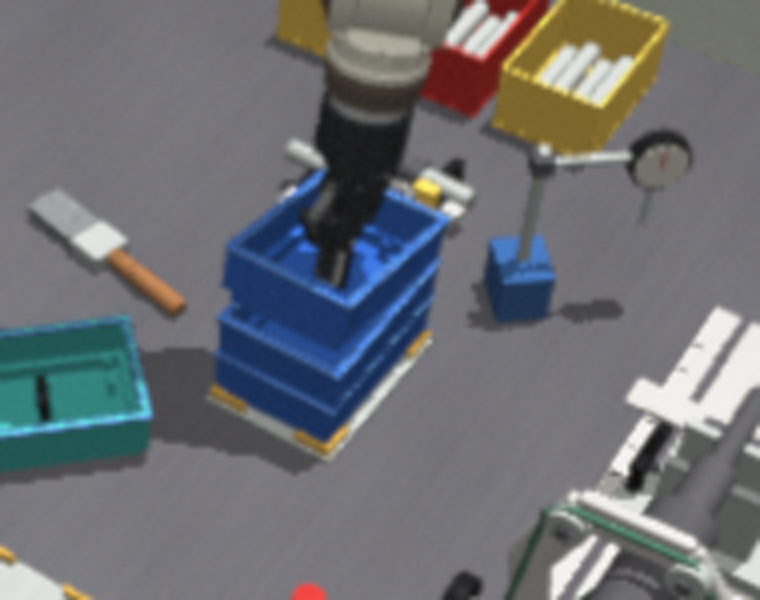

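The picture shows the top tray tipped with its near (-x) end raised at (290,300), and the two lower trays still square at (330,350). Now I'll draw 15 mm along -x, unloading the hinge by under 1 mm.

```bash
python3 -m pendant '[[[0,-0.36,0.02,0.003,-0.002,0,0],[0,-0.36,0.06,0,0,0,0],[0,-0.36,0.06,0,0,0,0],[0,-0.36,0.06,0,0,0,0],[0,0,0,0,0,0,0]]]' 80 >/dev/null
python3 -c "
from h import *
hinge(11,.0155)"
```

```text
tilt now [10.65 -0.09  0.13] hinge moved mm (tray x, up) -16.5 1.6 side -0.3
t 10.73 at [0.575  0.2152 0.1209] [-1.6936e+02  1.0000e-01  1.7841e+02] F [ 0.3  0.1 -1.5] open 0.0087
shift cm [0.01 0.12 0.09] turn [ 0.0062  0.0013 -0.0025]
```

Drawn 16.5 mm, clear of the catches. I'll lift 2 cm straight up, keeping the tilt, and check the trays.

```bash
python3 -m pendant '[[[0,-0.09,-0.5,0,0,0,0],[0,-0.09,-0.5,0,0,0,0],[0,-0.09,-0.5,0,0,0,0],[0,-0.09,-0.5,0,0,0,0],[0,0,0,0,0,0,0]]]' 80 >/dev/null
python3 - <<'E'
from h import *
hinge(11,.0155,.12)
save('scene','s2'); im=cv2.imread('pics/s2.png')[110:260,230:420]; cv2.imwrite('pics/s2c.png',cv2.resize(im,None,fx=4,fy=4,interpolation=cv2.INTER_CUBIC))
a=cv2.cvtColor(cv2.imread('pics/s0.png'),6);b=cv2.cvtColor(cv2.imread('pics/s2.png'),6)
# lower-tray corner patch shift vs start
for y0,y1,x0,x1 in [(196,224,282,335),(188,224,300,342)]:
    r=cv2.matchTemplate(b[y0-6:y1+6,x0-6:x1+6],a[y0:y1,x0:x1],cv2.TM_CCOEFF_NORMED); print(cv2.minMaxLoc(r)[1::2])
E
```

```text
tilt now [10.78  0.03  0.22] hinge moved mm (tray x, up) -18.3 22.9 side 0.1
t 11.15 at [0.5745 0.2135 0.1424] [-1.6922e+02 -1.0000e-02  1.7831e+02] F [ 0.4  0.1 -1.6] open 0.0089
shift cm [-0.03 -1.54 -9.62] turn [ 0.0038 -0.0009 -0.0037]
(0.9591854214668274, (6, 6))
(0.8777479529380798, (6, 6))
```

View pics/s2c.png

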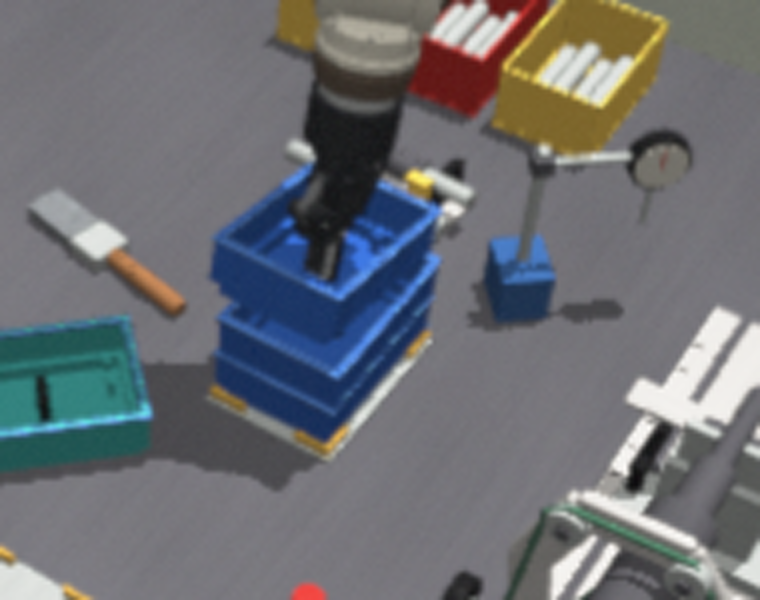

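The tray hangs free, and the lower trays and bench patches match the start picture with zero pixel shift. I'll lift on up, and refine the rest's pose meanwhile.

```bash
python3 -m pendant '[[[0,-0.4,-2.2,0,0,0,0],[0,-0.4,-2.2,0,0,0,0],[0,-0.4,-2.2,0,0,0,0],[0,-0.4,-2.2,0,0,0,0],[0,0,0,0,0,0,0]]]' 80 >/dev/null
python3 - <<'E'
from h import *
q=dict(bot.get_obs()); q['ee_pos']=np.array([.4792,-.2071,.3431]); q['tcp_rot']=np.array([-179.5,-.1,-1.3])
def rep(P):
    P=np.array(P); v=P[1]-P[0]+P[2]-P[3]; print(P.mean(0).round(4),[np.linalg.norm(P[i]-P[i-1]).round(4) for i in range(4)],np.degrees(np.arctan2(v[1],v[0]))+180)
im=cv2.imread('pics/w1.png'); s=im.astype(int); m=((s.min(2)>170)|((s[:,:,2]-s[:,:,0])>80)).astype(np.uint8)
# subpixel edges: fit lines to top/left/right/bottom of mask
def line(pts): return np.polyfit(*np.array(pts).T,1)
rows=range(104,190); cols=range(206,296)
L=line([(r,np.flatnonzero(m[r,190:345])[0]+189.5) for r in rows]); Rr=line([(r,np.flatnonzero(m[r,190:342])[-1]+190.5) for r in range(104,175)])
T=line([(c,np.flatnonzero(m[88:205,c])[0]+87.5) for c in cols]); B=line([(c,np.flatnonzero(m[88:205,c])[-1]+88.5) for c in cols])
def X(v,h): y=150
def X(v,h):
    x=270.
    for _ in range(20): x=np.polyval(v,np.polyval(h,x))
    return x,np.polyval(h,x)
C=[X(L,T),X(Rr,T),X(Rr,B),X(L,B)]; print(np.round(C,1).tolist())
rep([onz('wrist',c,.006,q)[:2] for c in C])
rep([onz('top',(110+a/2.7,130+b/2.7),.006)[:2] for a,b in [(558,190),(711,194),(709,304),(557,300)]])
hinge(0)
E
```

```text
[[197.9, 97.5], [334.9, 97.5], [331.2, 194.5], [202.9, 194.5]]
[ 0.5001 -0.19  ] [np.float64(0.1297), np.float64(0.1784), np.float64(0.1292), np.float64(0.1789)] 88.69766000285725
[ 0.4997 -0.1911] [np.float64(0.1309), np.float64(0.1831), np.float64(0.1311), np.float64(0.1803)] 89.00762987753338
tilt now [10.92  0.31  0.14] hinge moved mm (tray x, up) -17.5 112.5 side 1.3
t 11.62 at [0.5734 0.2143 0.2322] [-169.08   -0.29  178.36] F [ 1.8 -0.3 -1.5] open 0.009
shift cm [-0.21  4.09 12.32] turn [-0.1906 -0.0053 -0.0024]
```

Two views agree on the rest: (0.500, -0.1905), yaw ≈ 88.8°. I'll level the tray and carry it over.

```bash
python3 -m pendant '[[[0,0,-0.2,-0.064,0,0,0],[0,0,-0.2,-0.064,0,0,0],[0,0,0,-0.063,0,0,0],[0.6,-3,0,0,0,0,0],[0.6,-3,0,0,0,0,0]]]' 80 >/dev/null
python3 -m pendant '[[[0.6,-3.2,0,0,0,0,0],[0.6,-3.2,0,0,0,0,0],[0.6,-3.2,0,0,0,0,0],[0.6,-3.2,0,0,0,0,0],[0.6,-3.2,0,0,0,0,0]]]' 80 >/dev/null
python3 -c "
from h import *
to([.5,-.1905,.15],[180,0,178.7])"
```

```text
t 12.45 at [ 0.5243 -0.0048  0.2246] [179.48  -0.55 179.05] F [ 0.5 -0.4 -2.4] open 0.0089
shift cm [  2.05 -18.67   7.31] turn [ 0.0091 -0.0096  0.006 ]
```

```bash
python3 -m pendant '[[[0.4,-3.4,0,0.009,-0.01,0.006,0],[0.4,-3.4,0,0,0,0,0],[0.4,-3.4,0.5,0,0,0,0],[0.4,-3.4,1,0,0,0,0],[0.2,-3,1,0,0,0,0]]]' 80 >/dev/null
python3 -m pendant '[[[0,0,1,0,0,0,0],[0,0,1,0,0,0,0],[0,0,0,0,0,0,0]]]' 80 >/dev/null
python3 -c "
from h import *
to([.5,-.1905,.10],[180,0,178.7])"
```

```text
t 13.12 at [ 0.4971 -0.1837  0.1705] [-179.89   -0.19  178.36] F [-0.2 -0.4 -2.5] open 0.0087
shift cm [-0.34 -0.65  7.05] turn [-0.0019 -0.0032 -0.006 ]
```

```bash
python3 -m pendant '[[[-0.3,-0.6,1.5,-0.002,-0.003,-0.006,0],[0,0,2.2,0,0,0,0],[0,0,2.2,0,0,0,0],[0,0,2.0,0,0,0,0],[0,0,0,0,0,0,0]]]' 80 >/dev/null
python3 -m pendant '[[[0,0,1,0,0,0,0],[0,0,0,0,0,0,0],[0,0,0,0,0,0,0]]]' 80 >/dev/null
python3 -c "
from h import *
to([.5,-.1905,.04],[180,0,178.7])"
```

```text
t 13.78 at [ 0.5019 -0.1831  0.0793] [1.7997e+02 9.0000e-02 1.7924e+02] F [-0.3  0.4 -1.4] open 0.0089
shift cm [ 0.19 -0.74  3.93] turn [0.0005 0.0015 0.0095]
```

```bash
python3 -m pendant '[[[0.2,-0.75,1,0,0.0015,0.0095,0],[0,0,1.2,0,0,0,0],[0,0,1,0,0,0,0],[0,0,0,0,0,0,0],[0,0,0,0,0,0,0]]]' 80 >/dev/null
python3 - <<'E'
from h import *
o=bot.get_obs(); to([.5,-.1905,.0155],[180,0,178.7],o)
b=save('top','t1'); w=save('wrist','w5')
cv2.imwrite('pics/t1c.png',cv2.resize(b[165:285,280:420][:,:,::-1],None,fx=5,fy=5,interpolation=cv2.INTER_CUBIC))
E
```

```text
t 14.2 at [ 0.5013 -0.1918  0.0469] [-179.94    0.23  178.65] F [ 0.5  0.2 -2. ] open 0.009
shift cm [0.14 0.13 3.13] turn [-0.0011  0.004  -0.0009]
```

View pics/w5.png

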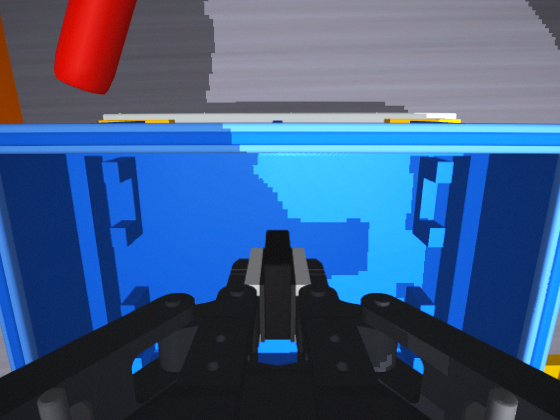

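The plate's near edge shows behind the rim from (103,116) to (457,114). I'll back-project it to check y and x.

```bash
python3 - <<'E'
from h import *
q=dict(bot.get_obs()); q['ee_pos']=np.array([.5013,-.1918,.0469]); q['tcp_rot']=np.array([-179.94,.23,178.65])
a,b=[onz('wrist',c,.006,q) for c in [(103,115.5),(457,114)]]; print(a,b,(a+b)/2,np.linalg.norm(a-b))
im=cv2.imread('pics/w5.png'); print([im[118,c].tolist() for c in (98,101,104,107,452,455,458,461)]); print([im[r,200].tolist() for r in range(108,124,2)])
to([.5,-.1905,.0155],[180,0,178.7])
E
```

```text
[ 0.43570761 -0.27846959  0.006     ] [ 0.43921935 -0.1005047   0.006     ] [ 0.43746348 -0.18948714  0.006     ] 0.17799953709228547
[[94, 84, 86], [95, 85, 86], [203, 202, 198], [199, 199, 193], [254, 254, 254], [246, 247, 245], [153, 147, 153], [158, 144, 146]]
[[98, 87, 88], [97, 89, 87], [94, 87, 88], [188, 188, 183], [205, 202, 196], [204, 203, 196], [205, 204, 198], [186, 164, 148]]
t 14.3 at [ 0.5013 -0.1917  0.0471] [-179.94    0.23  178.66] F [-0.4  0.3 -1.9] open 0.0089
shift cm [0.15 0.12 3.16] turn [-0.0011  0.0041 -0.0007]
```

This fits: rest centre ≈ (0.501, -0.1905). I'll lower in stages, watching the force.

```bash
python3 -m pendant '[[[0.08,0.12,0.8,0,0.004,0,0],[0,0,0.7,0,0,0,0],[0,0,0.4,0,0,0,0],[0,0,0,0,0,0,0],[0,0,0,0,0,0,0]]]' 80 >/dev/null
python3 -c "
from h import *
to([.5005,-.1905,.0155],[180,0,178.7])"
```

```text
t 14.72 at [ 0.501  -0.1905  0.0269] [-1.7992e+02  5.0000e-02  1.7867e+02] F [ 1.   0.  -2.9] open 0.0087
shift cm [ 0.05 -0.    1.14] turn [-0.0015  0.0009 -0.0006]
```

```bash
python3 -m pendant '[[[0.05,0,0.4,-0.0015,0,0,0],[0,0,0.4,0,0,0,0],[0,0,0.25,0,0,0,0],[0,0,0,0,0,0,0],[0,0,0,0,0,0,0]]]' 80 
python3 -c "
from h import *
to([.5005,-.1905,.0155],[180,0,178.7])"
```

```text
time: 15.13
ee_pos: [0.5006, -0.1905, 0.0155]
tcp_rot: [180.0, 0.1, 178.7]
wrist_force: [0.9, -0.1, -0.0]
opening: 0.009
t 15.13 at [ 0.5006 -0.1905  0.0155] [1.7999e+02 7.0000e-02 1.7867e+02] F [ 0.9 -0.1 -0. ] open 0.009
shift cm [ 0.01 -0.    0.  ] turn [ 0.0001  0.0013 -0.0005]
```

```bash
python3 -m pendant '[[[0,0,0.15,0,0,0,0],[0,0,0,0,0,0,0],[0,0,0,0,0,0,0]]]' 80 
python3 - <<'E'
from h import *
b=save('top','t2'); s=save('scene','s3')
cv2.imwrite('pics/c3.png',np.hstack([cv2.resize(b[175:270,290:400],(420,363),interpolation=2),cv2.resize(s[210:320,165:280],(379,363),interpolation=2)])[:,:,::-1])
E
```

```text
time: 15.38
ee_pos: [0.501, -0.1906, 0.0165]
tcp_rot: [-180.0, 0.2, 178.7]
wrist_force: [0.3, -0.2, -1.8]
opening: 0.0089
```

View pics/c3.png

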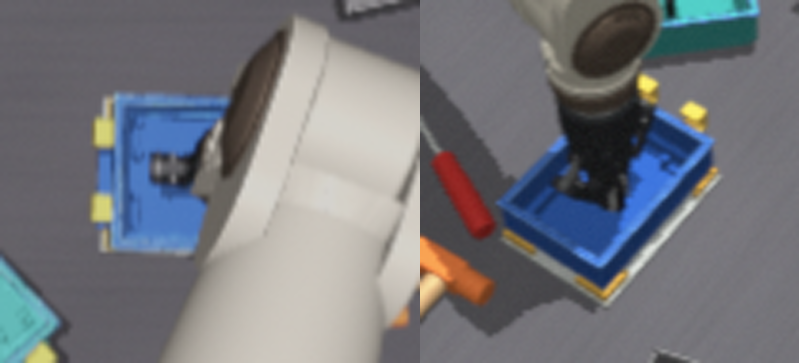

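The tray sits inside the corner angles, seen on the right at (605,285) and (520,238). The force still hangs slightly negative, so I'll press down until the plate pushes back.

```bash
python3 -m pendant '[[[0.05,0,0.3,0,0.003,0,0],[0,0,0.1,0,0,0,0]]]' 80; python3 -m pendant '[[[0,0,0.15,0,0,0,0],[0,0,0.15,0,0,0,0],[0,0,0.1,0,0,0,0]]]' 80
```

```text
time: 15.65
ee_pos: [0.5013, -0.1908, 0.0154]
tcp_rot: [-179.9, 0.1, 178.7]
wrist_force: [-1.3, 0.2, 1.4]
opening: 0.0087
time: 15.9
ee_pos: [0.5014, -0.1908, 0.0154]
tcp_rot: [-179.9, 0.2, 178.7]
wrist_force: [-2.7, 0.8, 5.0]
opening: 0.0091
```

z holds at 0.0154 while the force rises to +5 N, so it is home. Now I'll release and rise straight up.

```bash
python3 -m pendant '[[[0,0,0,0,0,0,10],[0,0,0,0,0,0,20],[0,0,0,0,0,0,35],[0,0,0,0,0,0,45],[0,0,0,0,0,0,45]]]' 40 | tail -4
python3 -m pendant '[[[0,0,-0.8,0,0,0,45],[0,0,-1.5,0,0,0,45],[0,0,-2.5,0,0,0,45],[0,0,-3.5,0,0,0,45],[0,0,-3.5,0,0,0,45]]]' | tail -4
python3 -m pendant '[[[2,0,-3.5,0,0,0,45],[2,0,-3,0,0,0,45],[2,0,-2,0,0,0,45],[1,0,0,0,0,0,45],[0,0,0,0,0,0,45]]]'
python3 - <<'E'
from h import *
for i in range(3): bot.camera('top')
o=bot.get_obs(); w=save('wrist','w6'); b=save('top','t3'); s=save('scene','s4'); print(o['ee_pos'],o['tcp_rot'])
for n,z in [('tray_top_grip',.048),('tray_top_mid',.035)]:
    for d in bot.mark_of('wrist',n)[:2]: print(n,d['uv'],d['confidence'],onz('wrist',d['uv'],z,o).round(4))
for c,nm in (('top','t'),('scene','s')):
    a=cv2.cvtColor(cv2.imread(f'pics/{nm}0.png'),6);e=cv2.cvtColor(cv2.imread(f'pics/{"t3" if nm=="t" else "s4"}.png'),6)
    y0,y1,x0,x1=(196,224,282,335) if nm=='s' else (200,222,195,245)
    r=cv2.matchTemplate(e[y0-6:y1+6,x0-6:x1+6],a[y0:y1,x0:x1],cv2.TM_CCOEFF_NORMED); print(nm,cv2.minMaxLoc(r)[1::2])
cv2.imwrite('pics/c4.png',np.hstack([cv2.resize(w,(400,300)),cv2.resize(s[100:310,150:430],(400,300))])[:,:,::-1])
E
```

```text
ee_pos: [0.5019, -0.191, 0.0157]
tcp_rot: [-179.9, 0.3, 178.7]
wrist_force: [-0.9, -0.8, -0.7]
opening: 0.0384
ee_pos: [0.4972, -0.1892, 0.1306]
tcp_rot: [179.8, -0.5, 178.7]
wrist_force: [0.7, 0.2, 1.8]
opening: 0.0386
time: 17.15
ee_pos: [0.427, -0.188, 0.2306]
tcp_rot: [-179.9, 0.2, 178.7]
wrist_force: [0.1, 0.1, -0.3]
opening: 0.0383
[ 0.42816488 -0.18788973  0.22823758] [-1.79951928e+02  3.70358780e-02  1.78757327e+02]
tray_top_grip [521.5, 148.2] 0.63 [0.3986 0.0355 0.048 ]
tray_top_mid [273.4, 252.0] 0.89 [ 0.5002 -0.1941  0.035 ]
tray_top_mid [510.4, 144.2] 0.77 [0.3961 0.0331 0.035 ]
t (0.7269211411476135, (6, 6))
s (0.8968966603279114, (6, 6))
```

View pics/c4.png

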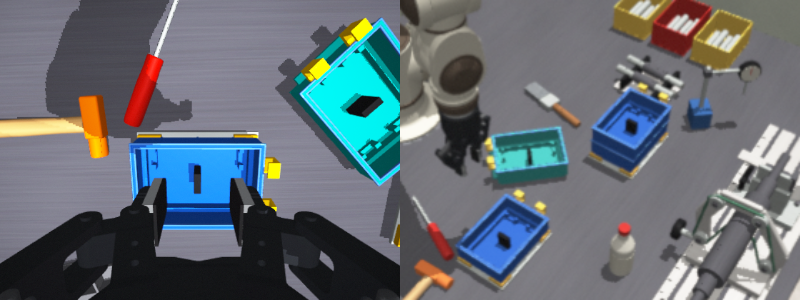

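The tray stands level inside the corner angles of the rest. The two lower trays and the other bench items are where they were, and the gripper is clear and touching nothing.

```bash
python3 -c "
from workcell import bot
print(bot.job_done(), bot.get_obs()['time'])"
```

```text
the job is handed in; nothing more can be done
the job is handed in; nothing more can be done
```

The top blue tray now stands in the rest that was empty, released, and the job was handed in at about 17.5 s; no verdict is reported.

**What I did:** I gripped the tray by its centre block and raised its -x end about 11°. I then drew it about 16 mm along -x, clear of the catches, and lifted it off. I levelled it, carried it over the rest and lowered it. The plate held it at a steady height while the force rose to +5 N, and only then did I let go.

**Last checks:**
- **Placement:** the gripper let go at (0.502, -0.191), against a rest centre I measured at about (0.5005, -0.1905). The height and tilt matched a tray standing home to about 1 mm and 0.3°.
- **Bystanders and lower trays:** patches of the picture at the lower stack showed no shift from the start in either camera. The top-camera match was only moderate (0.73), because the arm and shadows had changed. The other bench items looked unmoved in the last picture, but I did not measure them.

**Disagreements:** the last wrist-camera mark put the tray centre at y = -0.194, about 3 mm from the gripper's value but within the 8 mm tolerance. In the same picture the search for the grip block found only the turquoise look-alike, so that check told me nothing.

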